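# Clamp a meter body in the test fixture and start its test

### The job

Clamp the brass meter body in the white fixture: turn the clamp knob on the sliding jaw anticlockwise until it is fully loose, slide the jaw along until the meter body is pushed home and squarely held between both jaws with no gap left, then turn the knob clockwise until it is firmly tight. After that start the test by pressing the wide key fully down and letting it come up again, and only then pressing the slim key fully down and letting it come up. Leave the steel ring, the blue cap, the brass cup and the screwdriver where they are, and let go of everything.

Things in the scene. Friction and masses are not known exactly. Their poses are not given: they have to be found in the camera images.
- fixture: White plastic clamping fixture fixed to the bench, base 130 x 340 x 20 mm (x, y, z). Origin: centre of its underside; y along its length, z up. The fixed jaw (80 mm wide, top at z = 82 mm) at its -y end has a black rubber pad with its face at y = -120 mm. Guide walls 42 mm high (inner faces at x = +-42 mm) flank the meter body. A rail along x = 0 on the +y half carries the sliding jaw.
- jaw (a joint): Sliding jaw: aluminium block 70 x 64 mm, top 75 mm above the bench. Value in m, 0 = furthest from the fixed jaw, growing as it slides towards it (fixture -y): its pad's face is at fixture y = 65 mm minus the value. 0.075 = meter body held between both jaws; end stop 0.082. Free, it drags with 2 N; pushing the meter body adds 2 to 6 N. The tight clamp knob holds it immovable.
- jaw_face (a point): Centre of the face of the sliding jaw's rubber pad (36 mm square), at fixture x = 0 and z = 50 mm; axes as the fixture.
- clamp_knob (a joint): Clamp knob on top of the sliding jaw, upright axis. Value in rad, 0 = fully loose at its stop, growing clockwise seen from above (tightening), 1.57 = fully tight at its stop. Below 0.6 the jaw slides freely, above 1.2 it is firmly clamped. Stays where it is left; takes 0.1 N m when loose, up to 0.25 N m at the tight end. Starts at 1.3 to 1.5.
- knob_grip (a point): Grip point on the knob's axis, 36 mm behind (fixture +y of) the jaw face, 103 mm above the bench; turns with the knob. The knob is a black bar 50 mm long (this point's x), 14 mm thick (y), from 86 to 116 mm above the bench; grip it across the 14 mm from above. At knob value 0 the bar lies across the fixture (along its x), at 1.57 along the rail.
- meter: Loose brass flow-meter body, about 0.6 kg: round bowl 74 mm in diameter with a grey top, 60 mm high, and a pipe along its y axis, 30 mm above its underside, 110 mm from end to end. Origin: centre of its underside. Stands on the fixture's base (20 mm above the bench) between the jaws, first 7 to 20 mm clear of the fixed jaw; held home its origin is at fixture y = -65 mm.
- key_box: Grey key box fixed to the bench, 110 x 210 x 50 mm (x, y, z), origin at the centre of its underside; the two keys stand on its top 100 mm apart along its y, either one on either side.
- key_wide (a joint): Travel of the wide key, m: 0 = up, 0.006 = fully down; spring, 1.5 N to start, 5 N fully down.
- key_wide_top (a point): Centre of the top of the wide key: a grey round key 44 mm in diameter in a black round housing 60 mm in diameter; its top is 68 mm above the bench when up, 6 mm above its housing. It goes straight down.
- key_slim (a joint): Travel of the slim key, m: 0 = up, 0.006 = fully down; spring, 1.5 N to start, 5 N fully down.
- key_slim_top (a point): Centre of the top of the slim key: a grey round key 18 mm in diameter in a black round housing 34 mm in diameter; its top is 68 mm above the bench when up, 6 mm above its housing. It goes straight down.
- steel_ring: Bystander: loose steel ring 84 mm in diameter, 45 mm high, standing on the bench; origin at the centre of its underside.
- blue_cap: Bystander: loose dark blue round cap 72 mm in diameter, 45 mm high; origin at the centre of its underside.
- brass_cup: Bystander: loose open brass cup with a rim 84 mm in diameter, 36 mm high; origin at the centre of its underside.
- screwdriver: Bystander: loose screwdriver lying on the bench between the robot and the work, roughly along y; its own x axis runs along it, from handle to blade.

How it is judged:
By the outcome, as a careful person would: the job done as asked, in the order asked, and still so for the second after the job is handed in, with the robot touching nothing.
It also fails if it takes over 51 s, if anything falls off the work surface, if the arm or the gripper's body presses on something with over 40 N, if the wrist force passes 120 N, or if a joint passes its speed limit or range.

### The arm

A 6-joint arm with a two-finger parallel gripper is mounted at the origin on the work surface. World frame = base frame: x ahead of the robot, y to its left, z up, the work surface at z = 0. Lengths are in m, angles in rad, forces in N, time in s.
With the tool pointing down it reaches from about 0.275 to 0.775 m from the base axis. Payload 14.6 kg.
Tool frame: the origin (TCP) lies at the very end of the fingers, on their centre line; the grasp point (between the pads) lies 19 mm behind it; z points along the fingers, y is the line along which they close (so a half turn about z gives the same grasp; the last joint's range is limited). The gripper opens to 85 mm and grips with 20 to 120 N. Pads are 22 mm wide; open, the fingers measure 114 mm over their backs; the gripper's body (76 mm by 85 mm) begins 54 mm behind the grasp point. The pads swing forward as they close: fully open they stand 13 mm farther back than shut.
Start: joints at [-1.382, 0.263, -0.048, 1.259, 0, 1.415], TCP at [0.177, -0.494, 0.197] pointing down, gripper open.
Joint ranges: [-2.65, 2.65], [-0.89, 1.7], [-1.18, 1.37], [-2.13, 2.11], [-1.35, 1.29], [-3.14, 3.14]. Speed limits (rad/s): [1.89, 1.89, 2.57, 2.79, 3.14, 3.14].

### API

Orientations are given as a unit quaternion [x, y, z, w].
In Python, from cell import bot, camera, camera_info gives the robot as it stands.
- The arm moves only by the tool send_rows, never from a script. Its argument "series" is a list of rows, each an object of numbers: "tx", "ty", "tz": the shift along the tool's x, y, z in units of 0.4 m (1.0 is 0.4 m); "ax", "ay", "az": the turn, a rotation vector about the tool's x, y, z in units of 90 degrees (1.0 is 90 degrees); "gripper": the closure, from 0 (fully open) to 1 (shut). A call has 1 to 10 rows; each row shifts and turns the commanded pose from where the row before left it, along the tool's axes as they then stand; what a row does not reach is not made up. A row lasts 1/10 s, in which the tool goes at most 50 mm and 8.59 degrees, less where a joint would pass 70% of its speed; a pose out of reach is approached as far as the arm can. A call with a number of a shift or a turn outside -1 to 1 is refused whole. A call with a gripper value outside its range is refused whole. The fingers move at their own pace and stop on an object; "newtons" is the grip in N (left out, the last holds). Time passes only in rows, so rows that do not move let the fingers close. It gives the time, the measured TCP pose, the force, the opening and the grip force at its end, in the units of the state.
- bot.read_state(): the state, without advancing time (a new reading comes with each control period).
- camera(name): name is "side" or "top" or "wrist"; returns the picture (400x640x3 uint8, red, green, blue); there is no depth.
- camera_info(name): a dict with "K" (3x3 intrinsics, pixels), "k1" (the pictures are not rectified: a ray, as slopes to the right and down, at radius r is drawn at 1 + k1 r^2 times it, then the intrinsics apply), "view" (4x4, takes a point from world to camera coordinates); the wrist camera has in their place "T_tool_cam" (4x4, takes a point from camera to tool coordinates, whose origin is the TCP and whose axes are the flange's). Camera axes: x right, y down, z forward; pixel columns grow to the right and rows downward; lengths in m; the calibration is good to about 2 mm. A picture is of the moment at which its call begins: read the wrist's pose just before it. camera_info takes no time and is no camera call.
- bot.hand_in(): hands the job in; it is judged then, once.
The state is a dict: "time": time; "joint_pos": joint angles; "joint_vel": joint speeds; "tau": joint torques, N m; "ee_pos": TCP position; "ee_rot": TCP orientation; "force": force on the tool from outside, world axes, zero at the start; "moment": the same for the moment, N m; "grip_width": finger opening in m; "grasp_force": force on a finger pad.
Only numpy, scipy, OpenCV 4.12 (cv2) and the standard library are available. Lean on these libraries where they do the work, as an engineer would, in place of code of your own. Each camera call takes 0.05 s, during which the arm holds its last target. There are 200 camera calls.

## Working session

There is one attempt and no reset: what is moved stays moved. The work goes in short steps, Python scripts to look and compute and a tool call to move; the robot and the scene stay as the last step left them, time stands still between calls to the robot, and variables do not carry over. Pictures are saved under pics/ and viewed, at most 10 in all, crops included, and the job is handed in when it is done.

Besides the shell and the picture viewer there is one more tool, called after "Request:" by a JSON object that holds its "op" and its "data". send_rows: Moves the arm, as the interface text tells. Shifts and turns lie within -1 to 1; 1 stands for 0.4 m of shift or 90 degrees of turn. Its arguments: {"type":"object","properties":{"series":{"type":"array"},"newtons":{"type":"number"}},"required":["series"]}

```bash
mkdir -p pics; ls
python3 - <<'E'
from cell import bot,camera,camera_info
import cv2,numpy as np
for n in("top","side"):
    im=camera(n); cv2.imwrite(f"pics/{n}0.png",im[...,::-1]); i=camera_info(n); print(n,i)
print(camera_info("wrist")); print(bot.read_state())
E
```

```text
pics
top {'K': array([[437.59707175,   0.        , 317.96220711],
       [  0.        , 437.59707175, 200.34240028],
       [  0.        ,   0.        ,   1.        ]]), 'k1': 0.0015391942529584962, 'view': array([[ 0.01482079, -0.99984234, -0.00977998, -0.0330395 ],
       [-0.99255297, -0.01352858, -0.12106024,  0.57041923],
       [ 0.12090885,  0.01150135, -0.99259698,  0.91811776],
       [ 0.        ,  0.        ,  0.        ,  1.        ]])}
side {'K': array([[368.38619802,   0.        , 319.56435396],
       [  0.        , 368.38619802, 199.98337934],
       [  0.        ,   0.        ,   1.        ]]), 'k1': -0.052206022354750435, 'view': array([[-0.95129165, -0.30828679, -0.00185642,  0.5610716 ],
       [-0.23855554,  0.73990705, -0.62899031,  0.21824417],
       [ 0.19528298, -0.59791037, -0.77741093,  0.72478777],
       [ 0.        ,  0.        ,  0.        ,  1.        ]])}
{'K': array([[343.41387033,   0.        , 320.46473814],
       [  0.        , 343.41387033, 196.80102859],
       [  0.        ,   0.        ,   1.        ]]), 'k1': 0.02291528634895129, 'T_tool_ca
[... 358 characters left out ...]
, 'joint_pos': array([-1.38228810e+00,  2.63464716e-01, -4.88873828e-02,  1.25939633e+00,
       -4.99917682e-07,  1.41549435e+00]), 'joint_vel': array([ 9.25426640e-05, -8.85497233e-04,  1.75554926e-03, -9.69409424e-04,
        6.83281948e-04,  6.45261256e-04]), 'tau': array([ 3.64163658e-03, -6.38577175e+01,  3.85063505e+01,  9.98118951e-03,
       -1.02234192e-04, -3.16070903e-08]), 'ee_pos': array([ 0.17690496, -0.49399308,  0.19627347]), 'ee_rot': array([ 9.85260557e-01,  1.71059665e-01, -8.15353821e-06, -4.75983805e-04]), 'force': array([-0.43437791,  0.16024468, -0.44336217]), 'moment': array([0.01167209, 0.02436274, 0.01430143]), 'grasp_force': 0.0, 'grip_width': 0.08521896984669979}
```

View pics/top0.png

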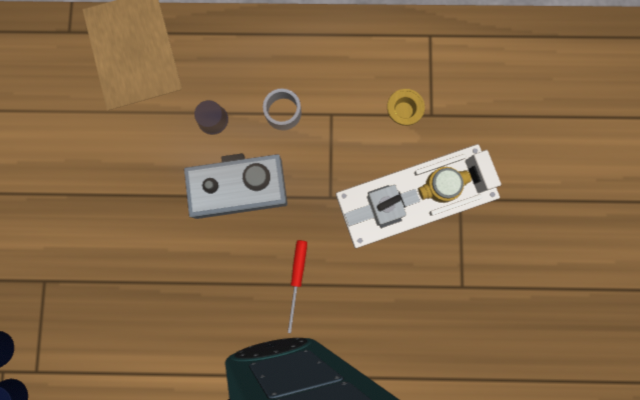

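View pics/side0.png

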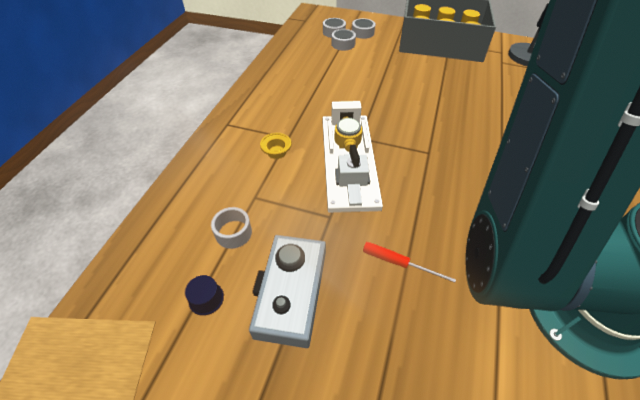

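Top view: fixture spans corners ≈(337,194),(357,247),(499,197),(479,146), with the fixed jaw on the right, the knob at ≈(389,203), and the meter at (447,183). On the key box, the wide key is at (257,177) and the slim key at (210,186). The side view agrees.

```bash
cat > h.py <<'E'
import numpy as np,cv2
from cell import bot,camera,camera_info
from scipy.spatial.transform import Rotation as R
def cast(name,px,z,st=None):
    i=camera_info(name); px=np.array(px,float).reshape(-1,1,2)
    u=cv2.undistortPoints(px,i["K"],np.array([i["k1"],0,0,0.])).reshape(-1,2)
    d=np.c_[u,np.ones(len(u))]
    if name=="wrist":
        T=np.eye(4);T[:3,:3]=R.from_quat(st["ee_rot"]).as_matrix();T[:3,3]=st["ee_pos"];T=T@i["T_tool_cam"]
    else: T=np.linalg.inv(i["view"])
    d=d@T[:3,:3].T; o=T[:3,3]
    return (o+d*((z-o[2])/d[:,2])[:,None])[:,:2]
E
python3 - <<'E'
from h import *
im=cv2.imread("pics/top0.png"); hsv=cv2.cvtColor(im,cv2.COLOR_BGR2HSV)
def blobs(m,x0,y0,x1,y1,amin=30):
    k=np.zeros_like(m);k[y0:y1,x0:x1]=m[y0:y1,x0:x1]
    c,_=cv2.findContours(k,cv2.RETR_EXTERNAL,cv2.CHAIN_APPROX_NONE)
    return [x for x in c if cv2.contourArea(x)>amin]
w=((hsv[...,1]<40)&(hsv[...,2]>170)).astype(np.uint8)*255
for c in blobs(w,325,130,510,260,500):
    r=cv2.minAreaRect(c);b=cv2.boxPoints(r);print("fix",b.round(1).tolist());p=cast("top",b,.02);print(p.round(4).tolist(),p.mean(0))
d=(hsv[...,2]<60).astype(np.uint8)*255
for nm,bx,z in(("knob",(370,185,410,220),.116),("keys",(190,160,280,205),.062)):
    for c in blobs(d,*bx):
        r=cv2.minAreaRect(c);print(nm,r,cv2.contourArea(c),cast("top",[r[0]],z),cast("top",cv2.boxPoints(r),z).round(4).tolist())
cv2.imwrite("pics/c1.png",cv2.resize(np.hstack([im[130:260,330:505],np.pad(im[150:220,180:295],((0,60),(0,0),(0,0)))]),None,fx=2.7,fy=2.7,interpolation=cv2.INTER_CUBIC))
E
```

```text
fix [[335.70001220703125, 192.60000610351562], [485.5, 140.39999389648438], [504.79998779296875, 195.6999969482422], [355.0, 247.89999389648438]]
[[0.5904, -0.0638], [0.7129, -0.3978], [0.5885, -0.4362], [0.4692, -0.107]] [ 0.59027672 -0.25120112]
knob ((388.8821105957031, 202.2006072998047), (5.347182273864746, 24.660886764526367), 61.38954162597656) 102.0 [[ 0.55910647 -0.16668906]] [[0.5517, -0.1427], [0.5759, -0.1857], [0.5666, -0.1907], [0.5424, -0.1477]]
keys ((210.6034393310547, 187.2586212158203), (9.841853141784668, 13.184369087219238), 68.19859313964844) 42.0 [[0.59239259 0.20344092]] [[0.5967, 0.2206], [0.6076, 0.1949], [0.5881, 0.1863], [0.5772, 0.2119]]
```

View pics/c1.png

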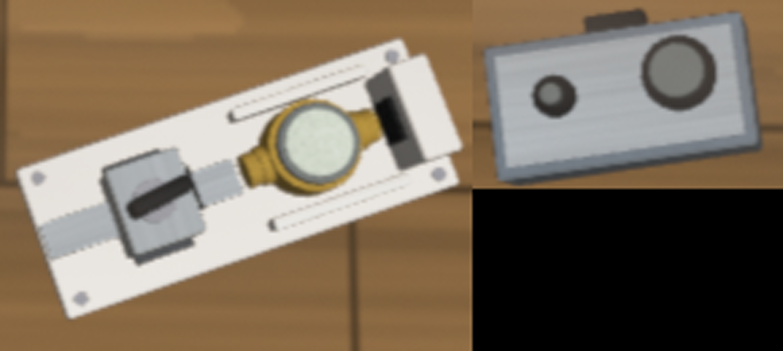

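Zoomed crop: the screw heads at (37,178),(80,298),(392,56),(438,174) give the fixture frame. The bar lies nearly along the rail at ≈(160,197), and the key tops are at (676,70) and (549,93).

Run:
```python
from h import *
f=lambda q:(np.array(q)/2.7+[330,130]-.3)
s=cast("top",f([[37,178],[80,298],[392,56],[438,174]]),.021); print(s.round(4))
ctr=s.mean(0); yv=(s[0]+s[1]-s[2]-s[3]);yv/=np.linalg.norm(yv); xv=np.array([yv[1],-yv[0]])
print("ctr",ctr,"y",yv,"yaw x",np.degrees(np.arctan2(xv[1],xv[0])), "dims",[(s-ctr)@xv,(s-ctr)@yv])
k=cast("top",f([[131,213],[190,181]]),.116);km=cast("top",f([[160,197]]),.116)[0]
print("knob",km,"in fix",(km-ctr)@xv,(km-ctr)@yv,"dir",np.degrees(np.arctan2(*(k[0]-k[1])[::-1])))
g=lambda q:(np.array(q)-[472.5,0])/2.7+[180,150]-.3
print("keys",cast("top",g([[676,70],[549,93]]),.068))
print("meter",[(p-ctr)@np.c_[xv,yv] for p in cast("top",f([[319,143]]),.08)])
st=bot.read_state();M=R.from_quat(st["ee_rot"]).as_matrix();print(M.round(3))
```

```text
[[ 0.5837 -0.0808]
 [ 0.4864 -0.1163]
 [ 0.6894 -0.3731]
 [ 0.5914 -0.4077]]
ctr [ 0.58773899 -0.24449134] y [-0.3395033   0.94060486] yaw x 19.84661514552528 dims [array([ 0.05180396, -0.05180396,  0.05192412, -0.05192412]), array([ 0.1553063 ,  0.15497671, -0.15549776, -0.15478525])]
knob [ 0.55818444 -0.16683751] in fix -0.001435414314721467 0.08307544399360006 dir 119.21714636997287
keys [[0.61764893 0.10862628]
 [0.59808029 0.2076196 ]]
meter [array([ 0.00012508, -0.05324736])]
[[ 0.941  0.337 -0.   ]
 [ 0.337 -0.941  0.001]
 [ 0.    -0.001 -1.   ]]
```

Request:
{"op": "send_rows", "data": {"series": [{"tx": 0.06, "ty": -0.022, "gripper": 0}, {"tx": 0.11, "ty": -0.042}, {"tx": 0.11, "ty": -0.042}, {"tx": 0.11, "ty": -0.042}, {"tx": 0.11, "ty": -0.042}, {"tx": 0.11, "ty": -0.042}, {"tx": 0.11, "ty": -0.042}, {"tx": 0.11, "ty": -0.042}, {"tx": 0.11, "ty": -0.042}, {"tx": 0.11, "ty": -0.042}]}}

```text
$.series[0]: bad value
```

Request:
{"op": "send_rows", "data": {"series": [{"tx": 0.1, "ty": -0.038, "az": -0.05}, {"az": -0.095}, {"az": -0.095}, {"az": -0.095}, {"az": -0.095}, {"az": -0.095}, {"az": -0.095}, {"az": -0.095}, {"az": -0.095}, {"az": -0.095}]}}

```text
$.series[0]: bad value
```

Request:
{"op": "send_rows", "data": {"series": [{"az": -0.095}, {"az": -0.09}, {}, {}]}}

```text
$.series[0]: bad value
```

Run:
```python
from h import *
st=bot.read_state(); im=camera("wrist"); cv2.imwrite("pics/w1.png",im[...,::-1]); np.save("w1.npy",st,allow_pickle=True)
M=R.from_quat(st["ee_rot"]).as_matrix();print(st["time"],st["ee_pos"],np.degrees(np.arctan2(M[1,0],M[0,0])),M[:,2],st["joint_pos"],st["force"])
```

```text
0.1 [ 0.17690496 -0.49399308  0.19627347] 19.698870203652113 [-1.78909980e-04  9.35146653e-04 -9.99999547e-01] [-1.38228810e+00  2.63464716e-01 -4.88873828e-02  1.25939633e+00
 -4.99917682e-07  1.41549435e+00] [-0.43437791  0.16024468 -0.44336217]
```

View pics/w1.png

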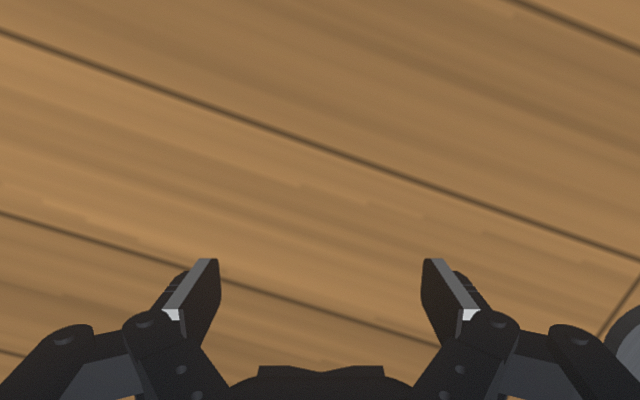

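The moves were refused, probably because each row needs every key, so the arm hasn't moved. The wrist picture shows only bench, with the fingers at the bottom ≈(200,290) and (440,290).

Request:
{"op": "send_rows", "data": {"series": [{"tx": 0.06, "ty": -0.022, "tz": 0, "ax": 0, "ay": 0, "az": 0, "gripper": 0}, {"tx": 0.11, "ty": -0.042, "tz": 0, "ax": 0, "ay": 0, "az": 0, "gripper": 0}, {"tx": 0.11, "ty": -0.042, "tz": 0, "ax": 0, "ay": 0, "az": 0, "gripper": 0}, {"tx": 0.11, "ty": -0.042, "tz": 0, "ax": 0, "ay": 0, "az": 0, "gripper": 0}, {"tx": 0.11, "ty": -0.042, "tz": 0, "ax": 0, "ay": 0, "az": 0, "gripper": 0}, {"tx": 0.11, "ty": -0.042, "tz": 0, "ax": 0, "ay": 0, "az": 0, "gripper": 0}, {"tx": 0.11, "ty": -0.042, "tz": 0, "ax": 0, "ay": 0, "az": 0, "gripper": 0}, {"tx": 0.11, "ty": -0.042, "tz": 0, "ax": 0, "ay": 0, "az": 0, "gripper": 0}, {"tx": 0.11, "ty": -0.042, "tz": 0, "ax": 0, "ay": 0, "az": 0, "gripper": 0}, {"tx": 0.11, "ty": -0.042, "tz": 0, "ax": 0, "ay": 0, "az": 0, "gripper": 0}], "newtons": 60}}

```text
time: 1.15
ee_pos: [0.5197, -0.2004, 0.1966]
ee_rot: [0.985, 0.171, -0.0, -0.0]
force: [1.0, -1.1, 0.9]
grip_width: 0.0853
grasp_force: 0.0
```

Request:
{"op": "send_rows", "data": {"series": [{"tx": 0.1, "ty": -0.038, "tz": 0, "ax": 0, "ay": 0, "az": -0.05, "gripper": 0}, {"tx": 0, "ty": 0, "tz": 0, "ax": 0, "ay": 0, "az": -0.095, "gripper": 0}, {"tx": 0, "ty": 0, "tz": 0, "ax": 0, "ay": 0, "az": -0.095, "gripper": 0}, {"tx": 0, "ty": 0, "tz": 0, "ax": 0, "ay": 0, "az": -0.095, "gripper": 0}, {"tx": 0, "ty": 0, "tz": 0, "ax": 0, "ay": 0, "az": -0.095, "gripper": 0}, {"tx": 0, "ty": 0, "tz": 0, "ax": 0, "ay": 0, "az": -0.095, "gripper": 0}, {"tx": 0, "ty": 0, "tz": 0, "ax": 0, "ay": 0, "az": -0.095, "gripper": 0}, {"tx": 0, "ty": 0, "tz": 0, "ax": 0, "ay": 0, "az": -0.095, "gripper": 0}, {"tx": 0, "ty": 0, "tz": 0, "ax": 0, "ay": 0, "az": -0.095, "gripper": 0}, {"tx": 0, "ty": 0, "tz": 0, "ax": 0, "ay": 0, "az": -0.095, "gripper": 0}]}}

```text
time: 2.15
ee_pos: [0.5509, -0.1742, 0.1965]
ee_rot: [0.633, 0.774, -0.0, -0.0]
force: [0.4, 0.3, 0.4]
grip_width: 0.0854
grasp_force: 0.0
```

Request:
{"op": "send_rows", "data": {"series": [{"tx": 0, "ty": 0, "tz": 0, "ax": 0, "ay": 0, "az": -0.095, "gripper": 0}, {"tx": 0, "ty": 0, "tz": 0, "ax": 0, "ay": 0, "az": -0.09, "gripper": 0}, {"tx": 0, "ty": 0, "tz": 0, "ax": 0, "ay": 0, "az": 0, "gripper": 0}, {"tx": 0, "ty": 0, "tz": 0, "ax": 0, "ay": 0, "az": 0, "gripper": 0}]}}

```text
time: 2.55
ee_pos: [0.5509, -0.1743, 0.1965]
ee_rot: [0.518, 0.855, -0.0, -0.0]
force: [-0.3, 0.9, -0.3]
grip_width: 0.0856
grasp_force: 0.0
```

Run:
```python
from h import *
st=bot.read_state(); im=camera("wrist"); cv2.imwrite("pics/w2.png",im[...,::-1]); np.save("w2.npy",st,allow_pickle=True)
M=R.from_quat(st["ee_rot"]).as_matrix();print(st["time"],st["ee_pos"],np.degrees(np.arctan2(M[1,0],M[0,0])),M[:,2],st["joint_pos"],st["force"])
```

```text
2.55 [ 0.55089489 -0.1742709   0.19654783] 117.55072334451371 [-2.87632316e-04  1.13997122e-04 -9.99999952e-01] [-4.47367835e-01  3.55251624e-01  8.76974417e-02  1.30355079e+00
 -2.16494492e-05  6.42577638e-01] [-0.31993633  0.86221495 -0.30684406]
```

View pics/w2.png

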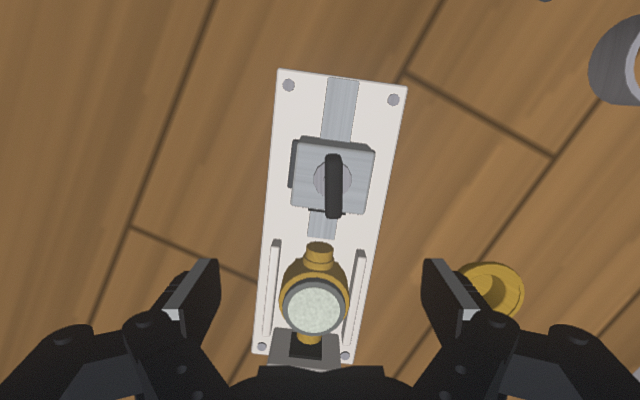

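Wrist view: knob bar from (332,155) to (333,216) on the jaw block, and screws at (288,85),(393,99),(262,346),(345,355). I'll measure these precisely.

Run:
```python
from h import *
st=np.load("w2.npy",allow_pickle=True).item(); im=cv2.imread("pics/w2.png"); v=im.max(2)
m=np.zeros_like(v);m[145:225,318:350]=(v[145:225,318:350]<70)*255
c=max(cv2.findContours(m,0,1)[0],key=cv2.contourArea);r=cv2.minAreaRect(c);print(r)
b=cv2.boxPoints(r);p=cast("wrist",b,.116,st);print("knob top corners",p.round(4).tolist(),p.mean(0)); 
e=p[np.argsort(p[:,1])]; d=e[2:].mean(0)-e[:2].mean(0); print("dir",np.degrees(np.arctan2(d[1],d[0])),np.linalg.norm(d))
s=cast("wrist",[[288.5,85.5],[393.5,99.5],[262,346],[345,355.5]],.021,st);ctr=s.mean(0);yv=s[0]+s[1]-s[2]-s[3];yv/=np.linalg.norm(yv);xv=np.array([yv[1],-yv[0]])
print("fix",ctr,np.degrees(np.arctan2(xv[1],xv[0])),(s-ctr)@xv,(s-ctr)@yv,"knob in fix",(p.mean(0)-ctr)@np.c_[xv,yv])
```

```text
((329.965087890625, 186.14425659179688), (64.23223114013672, 25.856021881103516), 87.66268920898438)
knob top corners [[0.534, -0.1513], [0.5509, -0.1415], [0.5776, -0.1861], [0.5597, -0.1965]] [ 0.55555391 -0.16886295]
dir 120.25705125979626 0.05202755668060201
fix [ 0.58768992 -0.24718229] 19.891096113773017 [-0.05208445  0.05208445 -0.05206475  0.05206475] [ 0.15505548  0.15572893 -0.1551492  -0.15563521] knob in fix [-0.00357195  0.08458062]
```

Request:
{"op": "send_rows", "data": {"series": [{"tx": 0.0045, "ty": 0.027, "tz": 0.02, "ax": 0, "ay": 0, "az": -0.02, "gripper": 0}, {"tx": 0, "ty": 0, "tz": 0.05, "ax": 0, "ay": 0, "az": 0, "gripper": 0}, {"tx": 0, "ty": 0, "tz": 0.06, "ax": 0, "ay": 0, "az": 0, "gripper": 0}, {"tx": 0, "ty": 0, "tz": 0.06, "ax": 0, "ay": 0, "az": 0, "gripper": 0}, {"tx": 0, "ty": 0, "tz": 0.05, "ax": 0, "ay": 0, "az": 0, "gripper": 0}, {"tx": 0, "ty": 0, "tz": 0.03, "ax": 0, "ay": 0, "az": 0, "gripper": 0}, {"tx": 0, "ty": 0, "tz": 0.011, "ax": 0, "ay": 0, "az": 0, "gripper": 0}, {"tx": 0, "ty": 0, "tz": 0, "ax": 0, "ay": 0, "az": 0, "gripper": 0.4}]}}

```text
time: 3.4
ee_pos: [0.5598, -0.1674, 0.0841]
ee_rot: [0.503, 0.864, -0.0, -0.0]
force: [-0.8, 0.1, 0.8]
grip_width: 0.0733
grasp_force: 0.0
```

Run:
```python
from h import *
st=bot.read_state(); im=camera("wrist"); cv2.imwrite("pics/w3.png",im[...,::-1])
M=R.from_quat(st["ee_rot"]).as_matrix();print(st["time"],st["ee_pos"],np.degrees(np.arctan2(M[1,0],M[0,0])),st["grip_width"],st["force"])
```

```text
3.4 [ 0.55980445 -0.16741646  0.0840869 ] 119.600244968696 0.07325336418995249 [-0.7840672   0.10904111  0.84459496]
```

View pics/w3.png

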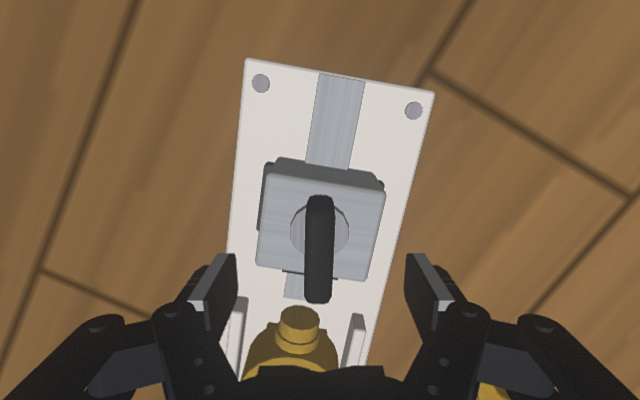

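The bar (≈(320,197)–(318,302)) is centred between the fingers and aligned with the pads, so I'll grip it.

Request:
{"op": "send_rows", "data": {"series": [{"tx": 0, "ty": 0, "tz": 0, "ax": 0, "ay": 0, "az": 0, "gripper": 1}, {"tx": 0, "ty": 0, "tz": 0, "ax": 0, "ay": 0, "az": 0, "gripper": 1}, {"tx": 0, "ty": 0, "tz": 0, "ax": 0, "ay": 0, "az": 0, "gripper": 1}, {"tx": 0, "ty": 0, "tz": 0, "ax": 0, "ay": 0, "az": 0, "gripper": 1}, {"tx": 0, "ty": 0, "tz": 0, "ax": 0, "ay": 0, "az": 0, "gripper": 1}, {"tx": 0, "ty": 0, "tz": 0, "ax": 0, "ay": 0, "az": 0, "gripper": 1}, {"tx": 0, "ty": 0, "tz": 0, "ax": 0, "ay": 0, "az": 0, "gripper": 1}], "newtons": 60}}

```text
time: 4.15
ee_pos: [0.5597, -0.1676, 0.0843]
ee_rot: [0.503, 0.864, -0.0, -0.0]
force: [-0.6, 0.3, -0.3]
grip_width: 0.0001
grasp_force: 0.0
```

Run:
```python
from h import *
st=bot.read_state(); im=camera("wrist"); t=camera("side"); 
i=camera_info("wrist");T=np.linalg.inv(i["T_tool_cam"])
for q in([0,0,0],[0,0,-.019],[0.025,0,-.032],[-.025,0,-.032]):
    P=T@np.array([*q,1]);print(q,i["K"][:2,:2]@(P[:2]/P[2])+i["K"][:2,2])
V=camera_info("side");P=V["view"]@np.array([*st["ee_pos"],1]);c=(V["K"][:2,:2]@(P[:2]/P[2])+V["K"][:2,2]).astype(int);print(c)
a=cv2.resize(t[c[1]-60:c[1]+40,c[0]-50:c[0]+50],(400,400),interpolation=2)
cv2.imwrite("pics/w4.png",np.hstack([im[:,120:520],a])[...,::-1])
```

```text
[0, 0, 0] [321.87768357 230.5801293 ]
[0, 0, -0.019] [322.00995096 245.26166013]
[0.025, 0, -0.032] [322.1793056  206.91811552]
[-0.025, 0, -0.032] [322.06126866 303.06978044]
[353 160]
```

View pics/w4.png

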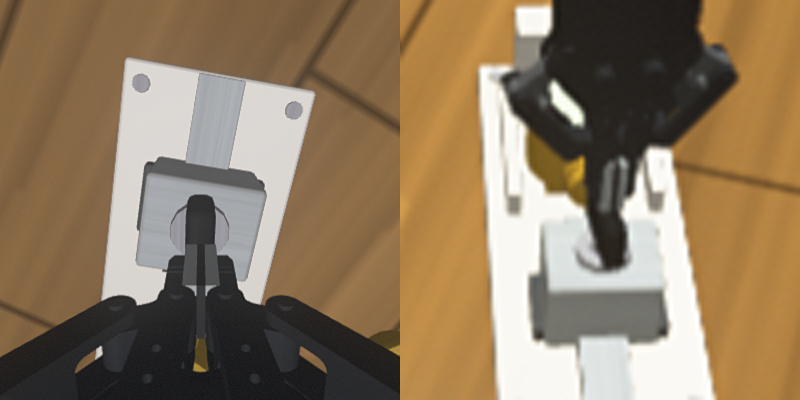

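The fingers hide the lower part of the bar, and the reported width is 0. I'll check the finger gap numerically.

Run:
```python
from h import *
st=bot.read_state();print(st["time"],st["grip_width"],st["grasp_force"],st["force"],st["moment"],st["ee_pos"])
g=cv2.cvtColor(cv2.imread("pics/w4.png"),cv2.COLOR_BGR2GRAY)
for r in range(200,350,10):print(r,g[r,165:237:2].tolist())
im=cv2.imread("pics/w4.png")[180:380,110:290];cv2.imwrite("pics/w5.png",cv2.resize(cv2.convertScaleAbs(im,alpha=2.5),None,fx=3,fy=3,interpolation=2)[:600])
```

```text
4.25 -2.810813962694028e-05 0.0 [-0.76277403 -0.16026188 -0.4163441 ] [ 0.05529744 -0.02022987  0.01296932] [ 0.55965254 -0.16765168  0.0842682 ]
200 [173, 171, 171, 170, 170, 169, 168, 169, 167, 170, 171, 147, 42, 48, 47, 50, 50, 49, 51, 47, 48, 49, 48, 46, 117, 171, 168, 166, 166, 165, 164, 164, 164, 164, 163, 163]
210 [171, 171, 170, 169, 169, 171, 140, 77, 87, 145, 159, 46, 46, 49, 52, 52, 51, 50, 49, 50, 50, 46, 50, 46, 42, 143, 115, 80, 133, 173, 170, 168, 170, 170, 168, 168]
220 [168, 167, 169, 152, 117, 152, 154, 157, 147, 152, 126, 46, 52, 56, 57, 60, 58, 57, 58, 54, 56, 53, 53, 50, 49, 80, 156, 156, 156, 159, 144, 141, 171, 169, 169, 170]
230 [167, 167, 165, 152, 153, 150, 154, 154, 148, 153, 95, 47, 52, 56, 57, 60, 55, 56, 57, 54, 52, 52, 50, 49, 43, 130, 155, 154, 156, 157, 153, 153, 169, 171, 169, 172]
240 [173, 172, 172, 158, 152, 151, 156, 153, 148, 153, 73, 50, 53, 54, 59, 57, 54, 52, 55, 53, 52, 53, 48, 48, 43, 157, 153, 156, 158, 156, 152, 144, 169, 170, 170, 170]
250 [167, 170, 168, 168, 167, 168, 168, 156, 147, 154, 90, 83, 82, 83, 84, 85, 55, 43, 47, 42, 85, 81, 
[... 716 characters left out ...]
38, 41, 38, 36, 38, 40, 55, 57, 57, 60, 49, 41, 42, 38, 40, 34, 35, 38, 40, 39, 34, 36, 37, 38, 41, 41]
310 [39, 40, 38, 40, 39, 41, 37, 39, 37, 39, 41, 35, 36, 36, 38, 36, 57, 57, 58, 57, 46, 38, 40, 39, 38, 34, 32, 36, 34, 36, 35, 39, 38, 38, 36, 40]
320 [38, 34, 37, 39, 38, 38, 36, 35, 39, 35, 34, 32, 34, 33, 44, 38, 56, 54, 55, 54, 42, 43, 41, 34, 35, 37, 32, 34, 34, 33, 34, 35, 35, 38, 38, 33]
330 [35, 32, 34, 38, 34, 35, 34, 34, 32, 31, 32, 36, 31, 42, 41, 34, 56, 55, 54, 55, 44, 41, 47, 37, 36, 38, 33, 33, 33, 31, 34, 29, 30, 33, 31, 35]
340 [31, 29, 35, 32, 33, 32, 28, 29, 32, 32, 32, 31, 40, 41, 37, 38, 104, 69, 69, 73, 52, 38, 44, 48, 34, 32, 33, 34, 30, 28, 30, 30, 32, 31, 31, 29]
```

View pics/w5.png

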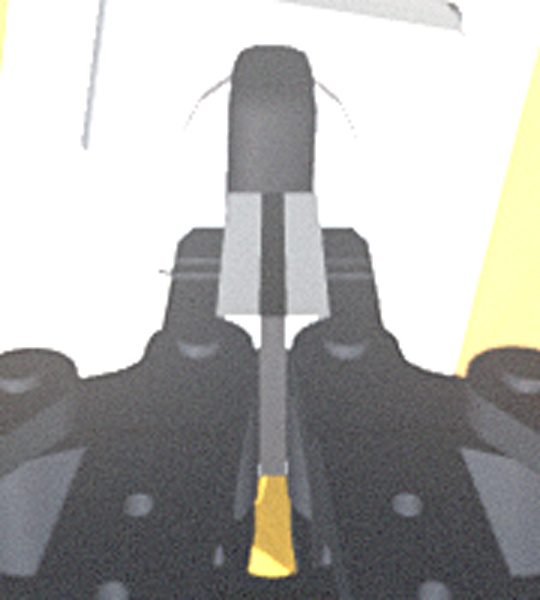

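The close-up shows the pads shut above the bar and hiding it. From finger scale in the image (203 px for 85 mm), the real fingertips sit about 33 mm behind the reported TCP. I'll open, go down by that amount and grip again.

Request:
{"op": "send_rows", "data": {"series": [{"tx": 0, "ty": -0.003, "tz": 0, "ax": 0, "ay": 0, "az": 0, "gripper": 0.3}, {"tx": 0, "ty": 0, "tz": 0, "ax": 0, "ay": 0, "az": 0, "gripper": 0.3}, {"tx": 0, "ty": 0, "tz": 0, "ax": 0, "ay": 0, "az": 0, "gripper": 0.3}, {"tx": 0, "ty": 0, "tz": 0, "ax": 0, "ay": 0, "az": 0, "gripper": 0.3}, {"tx": 0, "ty": 0, "tz": 0, "ax": 0, "ay": 0, "az": 0, "gripper": 0.3}]}}

```text
time: 4.75
ee_pos: [0.5587, -0.1682, 0.0843]
ee_rot: [0.503, 0.864, 0.0, -0.0]
force: [-0.1, 0.7, 0.2]
grip_width: 0.0596
grasp_force: 0.0
```

Request:
{"op": "send_rows", "data": {"series": [{"tx": 0, "ty": 0, "tz": 0.015, "ax": 0, "ay": 0, "az": 0, "gripper": 0.3}, {"tx": 0, "ty": 0, "tz": 0.02, "ax": 0, "ay": 0, "az": 0, "gripper": 0.3}, {"tx": 0, "ty": 0, "tz": 0.02, "ax": 0, "ay": 0, "az": 0, "gripper": 0.3}, {"tx": 0, "ty": 0, "tz": 0.015, "ax": 0, "ay": 0, "az": 0, "gripper": 0.3}, {"tx": 0, "ty": 0, "tz": 0.008, "ax": 0, "ay": 0, "az": 0, "gripper": 0.3}, {"tx": 0, "ty": 0, "tz": 0, "ax": 0, "ay": 0, "az": 0, "gripper": 0.3}]}}

```text
time: 5.35
ee_pos: [0.5584, -0.1681, 0.0525]
ee_rot: [0.503, 0.864, -0.0, -0.0]
force: [0.7, -0.3, 0.0]
grip_width: 0.0603
grasp_force: 0.0
```

Request:
{"op": "send_rows", "data": {"series": [{"tx": 0, "ty": 0, "tz": 0, "ax": 0, "ay": 0, "az": 0, "gripper": 1}, {"tx": 0, "ty": 0, "tz": 0, "ax": 0, "ay": 0, "az": 0, "gripper": 1}, {"tx": 0, "ty": 0, "tz": 0, "ax": 0, "ay": 0, "az": 0, "gripper": 1}, {"tx": 0, "ty": 0, "tz": 0, "ax": 0, "ay": 0, "az": 0, "gripper": 1}, {"tx": 0, "ty": 0, "tz": 0, "ax": 0, "ay": 0, "az": 0, "gripper": 1}, {"tx": 0, "ty": 0, "tz": 0, "ax": 0, "ay": 0, "az": 0, "gripper": 1}], "newtons": 60}}

```text
time: 5.95
ee_pos: [0.5591, -0.1681, 0.0535]
ee_rot: [0.503, 0.864, 0.0, 0.0]
force: [2.0, 3.2, 5.9]
grip_width: 0.0129
grasp_force: 58.8
```

Bar gripped: width 13 mm, grip force 59 N. Now I'll turn it anticlockwise.

Request:
{"op": "send_rows", "data": {"series": [{"tx": 0, "ty": 0, "tz": 0, "ax": 0, "ay": 0, "az": -0.04, "gripper": 1}, {"tx": 0, "ty": 0, "tz": 0, "ax": 0, "ay": 0, "az": -0.08, "gripper": 1}, {"tx": 0, "ty": 0, "tz": 0, "ax": 0, "ay": 0, "az": -0.08, "gripper": 1}, {"tx": 0, "ty": 0, "tz": 0, "ax": 0, "ay": 0, "az": -0.08, "gripper": 1}, {"tx": 0, "ty": 0, "tz": 0, "ax": 0, "ay": 0, "az": -0.08, "gripper": 1}, {"tx": 0, "ty": 0, "tz": 0, "ax": 0, "ay": 0, "az": 0, "gripper": 1}]}}

```text
time: 6.55
ee_pos: [0.5587, -0.1685, 0.0534]
ee_rot: [0.24, 0.971, -0.0, 0.0]
force: [-0.9, 0.7, 6.5]
grip_width: 0.0128
grasp_force: 58.9
```

```bash
cat > s.py <<'E'
from h import *
st=bot.read_state();M=R.from_quat(st["ee_rot"]).as_matrix()
print(st["time"],st["ee_pos"].round(4),"yaw",np.degrees(np.arctan2(M[1,0],M[0,0])).round(2),"F",st["force"].round(1),"M",st["moment"].round(2),st["grip_width"].round(4),st["grasp_force"],"q6",st["joint_pos"][5].round(2))
c=np.array([.5877,-.246]);y=np.array([-.340,.9405]);x=np.array([.9405,.340]);d=st["ee_pos"][:2]-c;print("fix x,y",d@x,d@y)
E
python3 s.py
```

```text
Traceback (most recent call last):
  File "s.py", line 3, in <module>
    print(st["time"],st["ee_pos"].round(4),"yaw",np.degrees(np.arctan2(M[1,0],M[0,0])).round(2),"F",st["force"].round(1),"M",st["moment"].round(2),st["grip_width"].round(4),st["grasp_force"],"q6",st["joint_pos"][5].round(2))
                                                                                                                                                   ^^^^^^^^^^^^^^^^^^^^^^
AttributeError: 'float' object has no attribute 'round'
```

Request:
{"op": "send_rows", "data": {"series": [{"tx": 0, "ty": 0, "tz": 0, "ax": 0, "ay": 0, "az": -0.08, "gripper": 1}, {"tx": 0, "ty": 0, "tz": 0, "ax": 0, "ay": 0, "az": -0.08, "gripper": 1}, {"tx": 0, "ty": 0, "tz": 0, "ax": 0, "ay": 0, "az": -0.08, "gripper": 1}, {"tx": 0, "ty": 0, "tz": 0, "ax": 0, "ay": 0, "az": -0.08, "gripper": 1}, {"tx": 0, "ty": 0, "tz": 0, "ax": 0, "ay": 0, "az": -0.08, "gripper": 1}, {"tx": 0, "ty": 0, "tz": 0, "ax": 0, "ay": 0, "az": -0.08, "gripper": 1}, {"tx": 0, "ty": 0, "tz": 0, "ax": 0, "ay": 0, "az": -0.05, "gripper": 1}, {"tx": 0, "ty": 0, "tz": 0, "ax": 0, "ay": 0, "az": 0, "gripper": 1}]}}

```text
time: 7.35
ee_pos: [0.5586, -0.169, 0.0534]
ee_rot: [-0.172, 0.985, -0.001, -0.0]
force: [-1.1, -2.8, 5.5]
grip_width: 0.0131
grasp_force: 58.8
```

```bash
sed -i 's/st\["grip_width"\].round(4)/st["grip_width"]/' s.py; python3 s.py
```

```text
7.35 [ 0.5586 -0.169   0.0534] yaw -160.16 F [-1.1 -2.8  5.5] M [-0.53  0.28  0.11] 0.013057115965866705 58.7750780582428 q6 -0.78
fix x,y -0.0011635015634871605 0.08231420949647911
```

Request:
{"op": "send_rows", "data": {"series": [{"tx": 0, "ty": 0, "tz": 0, "ax": 0, "ay": 0, "az": -0.02, "gripper": 1}, {"tx": 0, "ty": 0, "tz": 0, "ax": 0, "ay": 0, "az": -0.02, "gripper": 1}, {"tx": 0, "ty": 0, "tz": 0, "ax": 0, "ay": 0, "az": 0, "gripper": 1}]}}

```text
time: 7.65
ee_pos: [0.5587, -0.169, 0.0535]
ee_rot: [-0.202, 0.979, -0.001, -0.0]
force: [-1.6, -2.1, 6.2]
grip_width: 0.0131
grasp_force: 69.3
```

```bash
python3 s.py
```

```text
7.65 [ 0.5587 -0.169   0.0535] yaw -156.75 F [-1.6 -2.1  6.2] M [-0.35  0.22 -1.32] 0.013083535162146697 69.31399822875392 q6 -0.84
fix x,y -0.0011400108833355925 0.08228870456934533
```

The stop was felt (moment −1.3 N m). I'll relax slightly, then slide along −y, which is tool −y.

Request:
{"op": "send_rows", "data": {"series": [{"tx": 0, "ty": 0, "tz": 0, "ax": 0, "ay": 0, "az": 0.03, "gripper": 1}, {"tx": 0, "ty": -0.008, "tz": 0, "ax": 0, "ay": 0, "az": 0, "gripper": 1}, {"tx": 0, "ty": -0.014, "tz": 0, "ax": 0, "ay": 0, "az": 0, "gripper": 1}, {"tx": 0, "ty": -0.014, "tz": 0, "ax": 0, "ay": 0, "az": 0, "gripper": 1}, {"tx": 0, "ty": -0.014, "tz": 0, "ax": 0, "ay": 0, "az": 0, "gripper": 1}, {"tx": 0, "ty": -0.014, "tz": 0, "ax": 0, "ay": 0, "az": 0, "gripper": 1}, {"tx": 0, "ty": -0.014, "tz": 0, "ax": 0, "ay": 0, "az": 0, "gripper": 1}, {"tx": 0, "ty": -0.014, "tz": 0, "ax": 0, "ay": 0, "az": 0, "gripper": 1}, {"tx": 0, "ty": 0, "tz": 0, "ax": 0, "ay": 0, "az": 0, "gripper": 1}]}}

```text
time: 8.55
ee_pos: [0.5713, -0.2039, 0.0534]
ee_rot: [-0.178, 0.984, -0.001, -0.0]
force: [-3.4, -3.1, 6.5]
grip_width: 0.0129
grasp_force: 59.3
```

```bash
python3 s.py
```

```text
8.55 [ 0.5713 -0.2039  0.0534] yaw -159.46 F [-3.4 -3.1  6.5] M [-0.69  0.76 -0.15] 0.01294326486105422 59.27848756313324 q6 -0.83
fix x,y -0.001131790623068665 0.045208443155259286
```

Request:
{"op": "send_rows", "data": {"series": [{"tx": 0, "ty": -0.01, "tz": 0, "ax": 0, "ay": 0, "az": 0, "gripper": 1}, {"tx": 0, "ty": -0.01, "tz": 0, "ax": 0, "ay": 0, "az": 0, "gripper": 1}, {"tx": 0, "ty": -0.01, "tz": 0, "ax": 0, "ay": 0, "az": 0, "gripper": 1}, {"tx": 0, "ty": -0.008, "tz": 0, "ax": 0, "ay": 0, "az": 0, "gripper": 1}, {"tx": 0, "ty": 0, "tz": 0, "ax": 0, "ay": 0, "az": 0, "gripper": 1}]}}

```text
time: 9.05
ee_pos: [0.5761, -0.2172, 0.0534]
ee_rot: [-0.178, 0.984, -0.0, -0.001]
force: [-6.7, 0.1, 9.7]
grip_width: 0.013
grasp_force: 59.7
```

Request:
{"op": "send_rows", "data": {"series": [{"tx": 0, "ty": -0.004, "tz": 0, "ax": 0, "ay": 0, "az": 0, "gripper": 1}, {"tx": 0, "ty": 0, "tz": 0, "ax": 0, "ay": 0, "az": 0, "gripper": 1}]}}

```text
time: 9.25
ee_pos: [0.5765, -0.2183, 0.0534]
ee_rot: [-0.179, 0.984, 0.0, -0.001]
force: [-7.7, 2.9, 11.6]
grip_width: 0.0134
grasp_force: 59.8
```

```bash
python3 s.py
```

```text
9.25 [ 0.5765 -0.2183  0.0534] yaw -159.43 F [-7.7  2.9 11.6] M [ 0.44  1.39 -0.21] 0.013432973040622045 59.819950461387634 q6 -0.85
fix x,y -0.001128841838658974 0.02981269092557746
```

Request:
{"op": "send_rows", "data": {"series": [{"tx": 0, "ty": -0.004, "tz": 0, "ax": 0, "ay": 0, "az": 0, "gripper": 1}, {"tx": 0, "ty": 0, "tz": 0, "ax": 0, "ay": 0, "az": 0, "gripper": 1}]}}

```text
time: 9.45
ee_pos: [0.577, -0.2197, 0.0534]
ee_rot: [-0.179, 0.984, 0.0, -0.001]
force: [-7.1, 2.9, 10.6]
grip_width: 0.013
grasp_force: 59.9
```

Request:
{"op": "send_rows", "data": {"series": [{"tx": 0, "ty": -0.004, "tz": 0, "ax": 0, "ay": 0, "az": 0, "gripper": 1}, {"tx": 0, "ty": 0, "tz": 0, "ax": 0, "ay": 0, "az": 0, "gripper": 1}]}}

```text
time: 9.65
ee_pos: [0.5775, -0.2212, 0.0534]
ee_rot: [-0.179, 0.984, 0.0, -0.001]
force: [-7.1, 2.9, 11.2]
grip_width: 0.0131
grasp_force: 59.9
```

```bash
python3 s.py
```

```text
9.65 [ 0.5775 -0.2212  0.0534] yaw -159.42 F [-7.1  2.9 11.2] M [ 0.6   1.43 -0.21] 0.013144502691855558 59.89274203777313 q6 -0.86
fix x,y -0.0011419773180137358 0.02677133929480886
```

Still sliding at constant force; push on.

Request:
{"op": "send_rows", "data": {"series": [{"tx": 0, "ty": -0.004, "tz": 0, "ax": 0, "ay": 0, "az": 0, "gripper": 1}, {"tx": 0, "ty": 0, "tz": 0, "ax": 0, "ay": 0, "az": 0, "gripper": 1}]}}

```text
time: 9.85
ee_pos: [0.5776, -0.2215, 0.0534]
ee_rot: [-0.179, 0.984, 0.001, -0.001]
force: [-10.1, 10.5, 15.1]
grip_width: 0.0129
grasp_force: 60.6
```

Request:
{"op": "send_rows", "data": {"series": [{"tx": 0, "ty": -0.004, "tz": 0, "ax": 0, "ay": 0, "az": 0, "gripper": 1}, {"tx": 0, "ty": 0, "tz": 0, "ax": 0, "ay": 0, "az": 0, "gripper": 1}]}}

```text
time: 10.05
ee_pos: [0.5776, -0.2216, 0.0534]
ee_rot: [-0.179, 0.984, 0.003, -0.001]
force: [-12.7, 19.5, 19.8]
grip_width: 0.0129
grasp_force: 61.4
```

```bash
python3 s.py
```

```text
10.05 [ 0.5776 -0.2216  0.0534] yaw -159.36 F [-12.7  19.5  19.8] M [ 3.71  2.44 -0.25] 0.01294593298415502 61.4358526468277 q6 -0.86
fix x,y -0.0011629124782555622 0.026369857704612504
```

Home: the jaw stopped at fixture y 26.4 mm and force climbed to 22 N. I'll tighten clockwise while holding the push.

Request:
{"op": "send_rows", "data": {"series": [{"tx": 0, "ty": 0, "tz": 0, "ax": 0, "ay": 0, "az": 0.05, "gripper": 1}, {"tx": 0, "ty": 0, "tz": 0, "ax": 0, "ay": 0, "az": 0.09, "gripper": 1}, {"tx": 0, "ty": 0, "tz": 0, "ax": 0, "ay": 0, "az": 0.09, "gripper": 1}, {"tx": 0, "ty": 0, "tz": 0, "ax": 0, "ay": 0, "az": 0.09, "gripper": 1}, {"tx": 0, "ty": 0, "tz": 0, "ax": 0, "ay": 0, "az": 0.09, "gripper": 1}, {"tx": 0, "ty": 0, "tz": 0, "ax": 0, "ay": 0, "az": 0.09, "gripper": 1}, {"tx": 0, "ty": 0, "tz": 0, "ax": 0, "ay": 0, "az": 0.09, "gripper": 1}, {"tx": 0, "ty": 0, "tz": 0, "ax": 0, "ay": 0, "az": 0.09, "gripper": 1}, {"tx": 0, "ty": 0, "tz": 0, "ax": 0, "ay": 0, "az": 0.09, "gripper": 1}, {"tx": 0, "ty": 0, "tz": 0, "ax": 0, "ay": 0, "az": 0.09, "gripper": 1}]}}

```text
time: 11.05
ee_pos: [0.5779, -0.2205, 0.0534]
ee_rot: [0.477, 0.879, 0.002, -0.003]
force: [-8.8, 25.4, 21.1]
grip_width: 0.0129
grasp_force: 61.2
```

```bash
python3 s.py
```

```text
11.05 [ 0.5779 -0.2205  0.0534] yaw 122.98 F [-8.8 25.4 21.1] M [5.04 1.95 0.21] 0.012912709628928714 61.150140166282654 q6 0.5
fix x,y -0.0005134786927832001 0.027272430233227257
```

Request:
{"op": "send_rows", "data": {"series": [{"tx": 0, "ty": 0, "tz": 0, "ax": 0, "ay": 0, "az": 0.07, "gripper": 1}, {"tx": 0, "ty": 0, "tz": 0, "ax": 0, "ay": 0, "az": 0.06, "gripper": 1}, {"tx": 0, "ty": 0, "tz": 0, "ax": 0, "ay": 0, "az": 0.03, "gripper": 1}, {"tx": 0, "ty": 0, "tz": 0, "ax": 0, "ay": 0, "az": 0.02, "gripper": 1}, {"tx": 0, "ty": 0, "tz": 0, "ax": 0, "ay": 0, "az": 0, "gripper": 1}]}}

```text
time: 11.55
ee_pos: [0.5783, -0.2206, 0.0534]
ee_rot: [0.594, 0.804, 0.002, -0.003]
force: [-8.6, 23.6, 20.1]
grip_width: 0.0132
grasp_force: 66.9
```

```bash
python3 s.py
```

```text
11.55 [ 0.5783 -0.2206  0.0534] yaw 107.12 F [-8.6 23.6 20.1] M [4.71 1.74 1.26] 0.013189639811927922 66.91811442375183 q6 0.77
fix x,y -0.00024095486916593002 0.027057385380494604
```

Tight stop felt (1.26 N m). I'll relax, then release and lift.

Request:
{"op": "send_rows", "data": {"series": [{"tx": 0.006, "ty": 0, "tz": 0, "ax": 0, "ay": 0, "az": -0.028, "gripper": 1}, {"tx": 0, "ty": 0, "tz": 0, "ax": 0, "ay": 0, "az": 0, "gripper": 0.4}, {"tx": 0, "ty": 0, "tz": 0, "ax": 0, "ay": 0, "az": 0, "gripper": 0.4}, {"tx": 0, "ty": 0, "tz": 0, "ax": 0, "ay": 0, "az": 0, "gripper": 0.4}, {"tx": 0, "ty": 0, "tz": 0, "ax": 0, "ay": 0, "az": 0, "gripper": 0.4}, {"tx": 0, "ty": 0, "tz": -0.03, "ax": 0, "ay": 0, "az": 0, "gripper": 0.4}, {"tx": 0, "ty": 0, "tz": -0.08, "ax": 0, "ay": 0, "az": 0, "gripper": 0.4}, {"tx": 0, "ty": 0, "tz": -0.1, "ax": 0, "ay": 0, "az": 0, "gripper": 0.4}, {"tx": 0, "ty": 0, "tz": -0.1, "ax": 0, "ay": 0, "az": 0, "gripper": 0.4}, {"tx": 0, "ty": 0, "tz": -0.06, "ax": 0, "ay": 0, "az": 0, "gripper": 0.4}]}}

```text
time: 12.55
ee_pos: [0.5795, -0.2224, 0.2052]
ee_rot: [0.577, 0.817, 0.0, 0.002]
force: [0.2, 0.0, -0.1]
grip_width: 0.0512
grasp_force: 0.0
```

```bash
python3 s.py
python3 - <<'E'
from h import *
st=bot.read_state(); np.save("w6.npy",st,allow_pickle=True); im=camera("wrist"); cv2.imwrite("pics/w6.png",im[...,::-1])
E
```

```text
12.55 [ 0.5795 -0.2224  0.2052] yaw 109.5 F [ 0.2  0.  -0.1] M [-0.05 -0.03 -0.05] 0.051205917456009345 0.0 q6 0.73
fix x,y 0.0003324608738264727 0.024927237056100036
```

View pics/w6.png

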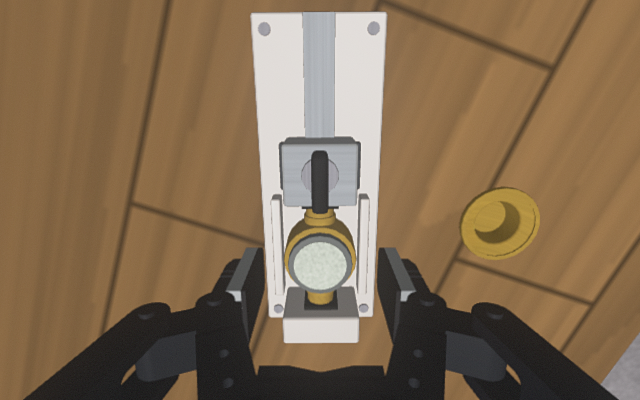

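The picture shows the bar (320,150–215) along the rail, and the meter at (320,262) square between both jaws with no visible gap. Next, the keys.

Request:
{"op": "send_rows", "data": {"series": [{"tx": 0.05, "ty": 0.025, "tz": 0, "ax": 0, "ay": 0, "az": 0, "gripper": 1}, {"tx": 0.1, "ty": 0.049, "tz": 0, "ax": 0, "ay": 0, "az": 0, "gripper": 1}, {"tx": 0.1, "ty": 0.049, "tz": 0, "ax": 0, "ay": 0, "az": 0, "gripper": 1}, {"tx": 0.1, "ty": 0.049, "tz": 0, "ax": 0, "ay": 0, "az": 0, "gripper": 1}, {"tx": 0.1, "ty": 0.049, "tz": 0, "ax": 0, "ay": 0, "az": 0, "gripper": 1}, {"tx": 0.1, "ty": 0.049, "tz": 0, "ax": 0, "ay": 0, "az": 0, "gripper": 1}, {"tx": 0.1, "ty": 0.049, "tz": 0, "ax": 0, "ay": 0, "az": 0, "gripper": 1}, {"tx": 0.1, "ty": 0.049, "tz": 0, "ax": 0, "ay": 0, "az": 0, "gripper": 1}, {"tx": 0, "ty": 0, "tz": 0, "ax": 0, "ay": 0, "az": 0, "gripper": 1}, {"tx": 0, "ty": 0, "tz": 0, "ax": 0, "ay": 0, "az": 0, "gripper": 1}]}}

```text
time: 13.6
ee_pos: [0.6175, 0.1105, 0.2014]
ee_rot: [0.576, 0.817, -0.0, 0.0]
force: [0.1, 1.1, -0.3]
grip_width: 0.0002
grasp_force: 0.0
```

```bash
python3 s.py
python3 - <<'E'
from h import *
st=bot.read_state(); np.save("w7.npy",st,allow_pickle=True); im=camera("wrist")[...,::-1].copy(); cv2.imwrite("pics/w7.png",im)
g=cv2.cvtColor(im,cv2.COLOR_BGR2GRAY)
d=(g<75).astype(np.uint8)*255
cs,_=cv2.findContours(d,cv2.RETR_LIST,cv2.CHAIN_APPROX_NONE)
for c in cs:
    a=cv2.contourArea(c)
    if a<120 or len(c)<5: continue
    (x,y),(w,h),t=cv2.fitEllipse(c)
    if max(w,h)<1.4*min(w,h) and a>.8*np.pi*w*h/4: print((x,y),(w,h),a,cast("wrist",[[x,y]],.068,st))
E
```

```text
13.6 [0.6175 0.1105 0.2014] yaw 109.61 F [ 0.1  1.1 -0.3] M [0.01 0.   0.03] 0.00017985060078907036 0.0 q6 1.28
fix x,y 0.149237878657652 0.32517041027028143
(319.1009216308594, 178.19781494140625) (47.6055793762207, 48.21724319458008) 1800.5 [[0.61691834 0.10632909]]
(319.1318359375, 174.92642211914062) (59.71548843383789, 60.212738037109375) 2822.0 [[0.61589771 0.10929327]]
(492.1795349121094, 108.80381774902344) (69.9480972290039, 88.33686065673828) 4843.0 [[0.73843284 0.21569784]]
(335.6713562011719, 64.02305603027344) (21.961957931518555, 24.4594669342041) 419.5 [[0.59693248 0.20455227]]
(335.10882568359375, 64.52611541748047) (36.415626525878906, 39.413814544677734) 1125.5 [[0.59662234 0.20402333]]
```

View pics/w7.png

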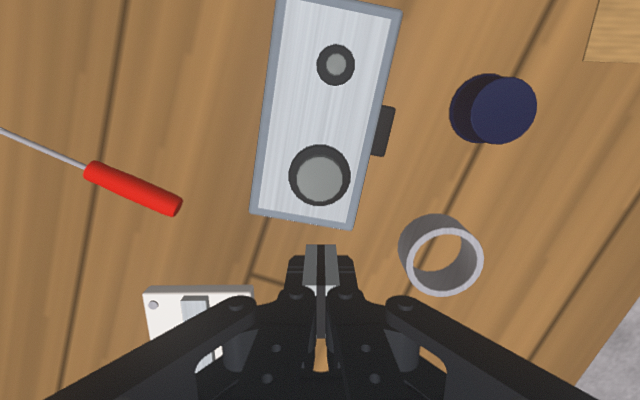

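Wrist view: wide key at (319,178), slim key at (336,64); both positions agree with the top camera within 3 mm, so I'll use the means. Going down over the wide key.

Request:
{"op": "send_rows", "data": {"series": [{"tx": -0.007, "ty": -0.003, "tz": 0.03, "ax": 0, "ay": 0, "az": 0, "gripper": 1}, {"tx": 0, "ty": 0, "tz": 0.08, "ax": 0, "ay": 0, "az": 0, "gripper": 1}, {"tx": 0, "ty": 0, "tz": 0.1, "ax": 0, "ay": 0, "az": 0, "gripper": 1}, {"tx": 0, "ty": 0, "tz": 0.1, "ax": 0, "ay": 0, "az": 0, "gripper": 1}, {"tx": 0, "ty": 0, "tz": 0.06, "ax": 0, "ay": 0, "az": 0, "gripper": 1}, {"tx": 0, "ty": 0, "tz": 0.025, "ax": 0, "ay": 0, "az": 0, "gripper": 1}, {"tx": 0, "ty": 0, "tz": 0, "ax": 0, "ay": 0, "az": 0, "gripper": 1}]}}

```text
time: 14.35
ee_pos: [0.617, 0.1057, 0.0426]
ee_rot: [0.578, 0.816, -0.0, -0.001]
force: [-0.6, -0.2, 0.1]
grip_width: 0.0001
grasp_force: 0.0
```

Request:
{"op": "send_rows", "data": {"series": [{"tx": 0, "ty": 0, "tz": 0.006, "ax": 0, "ay": 0, "az": 0, "gripper": 1}, {"tx": 0, "ty": 0, "tz": 0.006, "ax": 0, "ay": 0, "az": 0, "gripper": 1}, {"tx": 0, "ty": 0, "tz": 0, "ax": 0, "ay": 0, "az": 0, "gripper": 1}]}}

```text
time: 14.65
ee_pos: [0.6178, 0.1067, 0.039]
ee_rot: [0.577, 0.817, 0.0, 0.0]
force: [-0.1, 0.1, 0.8]
grip_width: -0.0001
grasp_force: 0.0
```

Request:
{"op": "send_rows", "data": {"series": [{"tx": 0, "ty": 0, "tz": 0.006, "ax": 0, "ay": 0, "az": 0, "gripper": 1}, {"tx": 0, "ty": 0, "tz": 0.006, "ax": 0, "ay": 0, "az": 0, "gripper": 1}, {"tx": 0, "ty": 0, "tz": 0, "ax": 0, "ay": 0, "az": 0, "gripper": 1}]}}

```text
time: 14.95
ee_pos: [0.6178, 0.1068, 0.0336]
ee_rot: [0.577, 0.817, 0.0, 0.0]
force: [2.5, 0.7, 3.6]
grip_width: 0.0001
grasp_force: 1.8
```

Request:
{"op": "send_rows", "data": {"series": [{"tx": 0, "ty": 0, "tz": 0.005, "ax": 0, "ay": 0, "az": 0, "gripper": 1}, {"tx": 0, "ty": 0, "tz": 0.005, "ax": 0, "ay": 0, "az": 0, "gripper": 1}, {"tx": 0, "ty": 0, "tz": 0, "ax": 0, "ay": 0, "az": 0, "gripper": 1}]}}

```text
time: 15.25
ee_pos: [0.6181, 0.1068, 0.0312]
ee_rot: [0.577, 0.817, 0.001, 0.001]
force: [-3.7, -0.2, 22.0]
grip_width: 0.0003
grasp_force: 11.0
```

Wide key bottomed: 22 N, about 6 mm travel. I'll lift and go over to the slim key.

Request:
{"op": "send_rows", "data": {"series": [{"tx": 0, "ty": 0, "tz": -0.02, "ax": 0, "ay": 0, "az": 0, "gripper": 1}, {"tx": 0, "ty": 0, "tz": -0.05, "ax": 0, "ay": 0, "az": 0, "gripper": 1}, {"tx": 0, "ty": 0, "tz": -0.05, "ax": 0, "ay": 0, "az": 0, "gripper": 1}, {"tx": 0.05, "ty": 0.0075, "tz": 0, "ax": 0, "ay": 0, "az": 0, "gripper": 1}, {"tx": 0.08, "ty": 0.011, "tz": 0, "ax": 0, "ay": 0, "az": 0, "gripper": 1}, {"tx": 0.08, "ty": 0.011, "tz": 0, "ax": 0, "ay": 0, "az": 0, "gripper": 1}, {"tx": 0.04, "ty": 0.005, "tz": 0, "ax": 0, "ay": 0, "az": 0, "gripper": 1}, {"tx": 0, "ty": 0, "tz": 0, "ax": 0, "ay": 0, "az": 0, "gripper": 1}, {"tx": 0, "ty": 0, "tz": 0, "ax": 0, "ay": 0, "az": 0, "gripper": 1}]}}

```text
time: 16.15
ee_pos: [0.5969, 0.2052, 0.0773]
ee_rot: [0.577, 0.817, -0.0, -0.0]
force: [-0.0, -0.5, -0.5]
grip_width: 0.0
grasp_force: 0.0
```

```bash
python3 s.py
python3 - <<'E'
from h import *
st=bot.read_state(); im=camera("wrist")[...,::-1].copy(); cv2.imwrite("pics/w8.png",im)
g=cv2.cvtColor(im,cv2.COLOR_BGR2GRAY)
cs,_=cv2.findContours((g<75).astype(np.uint8)*255,cv2.RETR_LIST,cv2.CHAIN_APPROX_NONE)
for c in cs:
    a=cv2.contourArea(c)
    if a<120 or len(c)<5: continue
    (x,y),(w,h),t=cv2.fitEllipse(c)
    if max(w,h)<1.4*min(w,h) and a>.8*np.pi*w*h/4: print((x,y),(w,h),a,cast("wrist",[[x,y]],.068,st))
E
```

```text
16.15 [0.5969 0.2052 0.0773] yaw 109.54 F [-0.  -0.5 -0.5] M [0.03 0.04 0.05] 8.005753199215214e-06 0.0 q6 1.43
fix x,y 0.1620722066292456 0.42126803706376775
(321.1899719238281, 225.2831573486328) (30.72721290588379, 33.48152160644531) 810.5 [[0.59691519 0.20452088]]
(538.6884155273438, 252.84194946289062) (95.94088745117188, 130.47007751464844) 9714.0 [[0.72460231 0.23133964]]
```

Request:
{"op": "send_rows", "data": {"series": [{"tx": 0, "ty": 0, "tz": 0.04, "ax": 0, "ay": 0, "az": 0, "gripper": 1}, {"tx": 0, "ty": 0, "tz": 0.04, "ax": 0, "ay": 0, "az": 0, "gripper": 1}, {"tx": 0, "ty": 0, "tz": 0.016, "ax": 0, "ay": 0, "az": 0, "gripper": 1}, {"tx": 0, "ty": 0, "tz": 0.006, "ax": 0, "ay": 0, "az": 0, "gripper": 1}, {"tx": 0, "ty": 0, "tz": 0.006, "ax": 0, "ay": 0, "az": 0, "gripper": 1}, {"tx": 0, "ty": 0, "tz": 0, "ax": 0, "ay": 0, "az": 0, "gripper": 1}]}}

```text
time: 16.8
ee_pos: [0.5973, 0.2052, 0.0347]
ee_rot: [0.577, 0.817, 0.0, 0.0]
force: [-0.3, -1.2, 3.1]
grip_width: 0.0
grasp_force: 1.4
```

Request:
{"op": "send_rows", "data": {"series": [{"tx": 0, "ty": 0, "tz": 0.005, "ax": 0, "ay": 0, "az": 0, "gripper": 1}, {"tx": 0, "ty": 0, "tz": 0.005, "ax": 0, "ay": 0, "az": 0, "gripper": 1}, {"tx": 0, "ty": 0, "tz": 0, "ax": 0, "ay": 0, "az": 0, "gripper": 1}]}}

```text
time: 17.1
ee_pos: [0.5975, 0.2055, 0.0313]
ee_rot: [0.577, 0.817, 0.0, 0.001]
force: [-2.3, -4.2, 11.6]
grip_width: -0.0002
grasp_force: 5.9
```

Request:
{"op": "send_rows", "data": {"series": [{"tx": 0, "ty": 0, "tz": 0.003, "ax": 0, "ay": 0, "az": 0, "gripper": 1}, {"tx": 0, "ty": 0, "tz": 0, "ax": 0, "ay": 0, "az": 0, "gripper": 1}]}}

```text
time: 17.3
ee_pos: [0.5976, 0.2056, 0.0311]
ee_rot: [0.577, 0.817, 0.001, 0.001]
force: [-7.6, -4.4, 25.5]
grip_width: -0.0004
grasp_force: 12.5
```

Request:
{"op": "send_rows", "data": {"series": [{"tx": 0, "ty": 0, "tz": -0.03, "ax": 0, "ay": 0, "az": 0, "gripper": 1}, {"tx": 0, "ty": 0, "tz": -0.08, "ax": 0, "ay": 0, "az": 0, "gripper": 1}, {"tx": 0, "ty": 0, "tz": -0.1, "ax": 0, "ay": 0, "az": 0, "gripper": 1}, {"tx": 0, "ty": 0, "tz": -0.1, "ax": 0, "ay": 0, "az": 0, "gripper": 1}, {"tx": 0, "ty": 0, "tz": -0.05, "ax": 0, "ay": 0, "az": 0, "gripper": 1}, {"tx": 0, "ty": 0, "tz": 0, "ax": 0, "ay": 0, "az": 0, "gripper": 1}, {"tx": 0, "ty": 0, "tz": 0, "ax": 0, "ay": 0, "az": 0, "gripper": 1}]}}

```text
time: 18.0
ee_pos: [0.597, 0.2059, 0.1728]
ee_rot: [0.577, 0.817, 0.0, -0.0]
force: [-0.4, 0.3, -0.3]
grip_width: -0.0001
grasp_force: 0.0
```

```bash
python3 s.py
python3 - <<'E'
from h import *
im=camera("top")[...,::-1]; o=cv2.imread("pics/top0.png")
d=cv2.absdiff(im,o).max(2)
for n,(x0,y0,x1,y1) in dict(cup=(385,85,430,128),ring=(260,85,303,132),cap=(190,95,232,137),driver=(285,236,312,336)).items(): print(n,(d[y0:y1,x0:x1]>50).mean().round(3))
E
```

```text
18.0 [0.597  0.2059 0.1728] yaw 109.53 F [-0.4  0.3 -0.3] M [ 0.01 -0.02  0.  ] -0.00012537000089385457 0.0 q6 1.43
fix x,y 0.1623959713418697 0.42182306384389207
cup 0.0
ring 0.0
cap 0.0
driver 0.0
```

Both keys bottomed in the right order, the bystanders are unmoved and the arm is clear, so I'm handing in.

```bash
python3 -c "
from cell import bot
print(bot.hand_in())"
```

```text
the job is handed in; nothing more can be done
None
```

The job is handed in at about 18 s: the meter body is clamped and the knob turned to its tight stop, the wide key then the slim key were pressed fully and released, the bystanders are unmoved, and the arm is clear of everything (the verdict was not shown).

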